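# Index the lathe's tool post to the next tool and clamp it

## Robot

A 7-joint arm with a two-finger parallel gripper is mounted at the origin on the work surface. World frame = base frame: x ahead of the robot, y to its left, z up, the work surface at z = 0. Lengths are in m, angles in rad, forces in N, time in s.
With the tool pointing down it reaches from about 0.425 to 0.825 m from the base axis. Payload 3.6 kg.
Tool frame: the origin (TCP) lies midway between the tips of the shut fingers; the grasp point (between the pads) lies 19 mm behind it; z points along the fingers, y is the direction in which the jaws open and shut (so a half turn about z gives the same grasp; the last joint's range is limited). The gripper opens to 93 mm and grips with 3 to 60 N. Pads are 15 mm wide; open, the fingers measure 128 mm over their backs; the gripper's body (75 mm by 188 mm) begins 65 mm behind the grasp point.
Start: joints at [-1.196, 0.615, -0.013, 1.423, 0.008, 1.103, -0.04], TCP at [0.254, 0.598, 0.219] pointing down, gripper open.
Joint ranges: [-3.12, 3.12], [-0.3, 2.06], [-1.34, 1.32], [0.26, 2.42], [-1.36, 4.5], [0.01, 1.98], [-2.84, 2.84]. Speed limits (rad/s): [2.79, 2.79, 3.14, 3.14, 3.14, 3.14, 3.14].

## Interface

Orientations are given as a rotation vector (axis times angle).
In Python, from plant import manip gives the robot as it stands.
- The arm moves only by the tool move_arm, never from a script. Its arguments are lists of equal length, an entry for each row: "offset": the shift along the tool's x, y, z in mm, a list of three; "rot": the turn, a rotation vector about the tool's x, y, z in degrees, a list of three; "fingers": the closure, from 0 (fully open) to 1 (shut). A call has 1 to 5 rows; each row shifts and turns the pose as measured when the row begins, along the tool's axes as they then stand; what a row does not reach is not made up. A row lasts 1/10 s, in which the tool goes at most 50 mm and 8.59 degrees, less where a joint would pass 70% of its speed; a pose out of reach is approached as far as the arm can. A call with a gripper value outside its range is refused whole. The fingers move at their own pace and stop on an object; "squeeze" is the grip in N (left out, the last holds). Time passes only in rows, so rows that do not move let the fingers close. It gives the time, the measured TCP pose, the force and the opening at its end, in the units of the state.
- manip.get_obs(): the state, without advancing time (a new reading comes with each control period).
- manip.get_image(name): name is "scene" or "top"; returns a dict with "pixels" (400x640x3 uint8, blue, green, red), "z_map" (400x640 float32, m along the optical axis (not along the pixel's ray), 0 where there is no reading), "fovy" (degrees; the focal length in pixels is half the picture's height over the tangent of half this angle, whatever the lens; pixels are square), "cx", "cy" (the principal point, pixels), "extrinsics" (4x4, takes a point from world to camera coordinates). Camera axes: x right, y up, looking along -z (the intrinsics and any distortion apply to the point x, -y, -z); pixel columns grow to the right and rows downward; lengths in m; the calibration is good to about 2 mm. A picture is of the moment at which its call begins.
- manip.close_job(): hands the job in, once; it reports no verdict.
Trained networks look in a picture, given as the dict that the camera call returned (one of the last four; its "shot" number tells which), for a name from the list of things; names that differ only in an ending like _2 or _b are one class to them, and where a whole thing is asked for, a point or a joint stands for the part that bears it (a point fixed in the world has none). Each returns a list of dicts, best first, with "conf" (0 to 1); they miss things now and then, are a little off and sometimes report something else, mostly with a low value. They report only what shows in the picture. A call takes as long as a camera call.
- manip.search_frame(picture, query): "at" ([x, y, z] in m, in the coordinates of the camera as it stood for that picture, good to about 4 mm: the middle of the surface that is visible of it).
The state is a dict: "clock": time; "joint_pos": joint angles; "joint_vel": joint speeds; "tau": joint torques, N m; "tcp_pos": TCP position; "eef_rot": TCP orientation; "wrist_force": force on the tool from outside, world axes, zero at the start; "moment": the same for the moment, N m; "gripper_width": opening from 0.0 (shut) to 1.0 (fully open).
Only numpy, scipy, OpenCV 4.12 (cv2) and the standard library are available. Lean on these libraries where they do the work, as an engineer would, in place of code of your own. Each camera call takes 0.05 s, during which the arm holds its last target. There are 200 camera calls.

## Task

The clamp lever on top of the lathe's four-way tool post is already slack. Turn the square tool post one station counter-clockwise (seen from above), until it clicks home in its detent with the red tool now where the blue one is, then swing the clamp lever clockwise until it comes up firm. Leave the lathe's slides where they are set and do not disturb the chuck key and brush on the lathe or the caliper and oil can in front of it.

Things in the scene. Friction and masses are not known exactly. Their poses are not given: they have to be found in the camera images.
- lathe: bench mini lathe, 740 mm long; origin on the bench under mid-bed; y runs along the bed to the blue headstock, -x is the operator's side. Headstock from y = 125 mm outwards, 255 mm high (outer end 260); chuck with a brass bar from there to y = 35 mm, top 230 mm over the bench; tailstock beyond y = -225 mm, 210 to 230 mm high
- post (a point): point on the tool post's upright turning axis, level with the post's top (210 mm over the bench); axes parallel to the lathe's, they do not turn with the post. Carriage and cross slide, which carry it, stand elsewhere each time; they are stiff (60 N)
- turret_top (a point): same point, turning with the post: a dark steel block 65 mm square, 165 to 210 mm over the bench, square bolt heads up to 217. Along each side lies a tool with a 12 mm square shank, centre line 26 mm from the axis, sticking out past the next face (pinwheel). Slides and a crank below the tools reach 166 mm: keep fingertips above 168. x: the way the blue tool points
- tool_blue (a point): centre of the blue shank's free end: 30 mm long, 12 mm wide, 178 to 190 mm over the bench, can be gripped or pushed; at (48, 26, -27) mm in the turret_top frame. At the start it is at work: on the chuck's side of the post, pointing away from the operator (+x of the lathe)
- tool_yellow (a point): same point and sizes on the yellow tool, at (-26, 48, -27) mm in the turret_top frame; at the start on the operator's side, pointing at the chuck (+y of the lathe)
- tool_green (a point): same on the green tool, at (-48, -26, -27) mm in the turret_top frame; at the start on the tailstock's side, pointing at the operator (-x of the lathe)
- tool_red (a point): same on the red tool (a parting blade), at (26, -48, -27) mm in the turret_top frame; at the start on the far side, pointing at the tailstock (-y of the lathe). It is the one to bring to work
- turret (a joint): angle of the tool post, rad: near 0 at the start, growing counter-clockwise from above; a spring detent every 1.571. Turning it out of a detent takes up to 0.32 N m (at 0.26 rad from it) and little half-way between; let go within about 0.45 rad of a detent it is drawn in and clicks home, to within 0.03 rad
- lever (a joint): angle of the clamp lever, rad: 0 is tight at its firm stop, growing counter-clockwise from above (slack, up to 1.6); 0.9 to 1.4 at the start. 0.2 N m of friction holds it where it is left. Tight, it points 80 degrees clockwise from the lathe's x axis (to the tailstock)
- lever_ball (a point): centre of the black ball, 18 mm across, at the lever's end: 88 mm from the post's axis, 238 mm over the bench. The 9 mm rod from the hub rises outwards to it from 224 mm
- key_mid (a point): middle of the steel T-handled chuck key, 75 x 90 mm, lying on top of the headstock (leave it there)
- brush_mid (a point): middle of the wooden-handled chip brush, 155 mm long, lying in the lathe's chip tray in front of the tailstock
- caliper_mid (a point): middle of the sliding caliper, 230 mm long, 12 mm thick, lying on the bench in front of the lathe, to the robot's right
- oil_mid (a point): half-way up the red oil can, 70 mm across, its spout up to 145 mm high, on the bench in front of the lathe, to the robot's left

How it is judged:
By the outcome, as a careful person would: the job done as asked, in the order asked, and still so for the second after the job is handed in, with the robot touching nothing.
It also fails if it takes over 51 s, if anything falls off the work surface, if the arm or the gripper's body presses on something with over 40 N, if the wrist force passes 120 N, or if a joint passes its speed limit or range.

## Working session

There is one attempt and no reset: what is moved stays moved. The work goes in short steps, Python scripts to look and compute and a tool call to move; the robot and the scene stay as the last step left them, time stands still between calls to the robot, and variables do not carry over. Pictures are saved under pics/ and viewed, about 8 in all and at most 12, crops included, and the job is handed in when it is done.

Besides the shell and the picture viewer there is one more tool, called after "Emit:" as a command line: name --argument value ..., lists and objects as JSON in quotes. move_arm: Moves the arm, as the interface text tells. Its arguments: {"type":"object","properties":{"offset":{"type":"array","items":{"type":"array","items":{"type":"number"}}},"rot":{"type":"array","items":{"type":"array","items":{"type":"number"}}},"fingers":{"type":"array","items":{"type":"number"}},"squeeze":{"type":"number"}},"required":["offset","rot","fingers"]}

```bash
mkdir -p pics; cat > h.py <<'E'
from plant import manip
import numpy as np, cv2
from scipy.spatial.transform import Rotation as R
def world(im,p):
    E=np.array(im["extrinsics"]); return (np.linalg.inv(E)@np.r_[p,1])[:3]
def find(im,names):
    for n in names:
        r=manip.search_frame(im,n)
        print(n,[(np.round(world(im,d["at"])*1000).astype(int).tolist(),round(d["conf"],2)) for d in r[:3]])
def st():
    o=manip.get_obs(); print({k:np.round(o[k],3).tolist() for k in("clock","tcp_pos","eef_rot","wrist_force","gripper_width","joint_pos")})
    print(np.round(R.from_rotvec(o["eef_rot"]).as_matrix(),3).tolist())
E
python3 - <<'E'
from h import *
st()
for n in("scene","top"):
    im=manip.get_image(n); cv2.imwrite(f"pics/{n}0.png",im["pixels"])
    print(n,im["fovy"],im["cx"],im["cy"],{k:v for k,v in im.items() if k not in("pixels","z_map","extrinsics")}.keys(),np.round(im["extrinsics"],3).tolist())
    find(im,["lathe","turret_top","tool_blue","tool_yellow","tool_green","tool_red","lever_ball","key_mid","oil_mid","caliper_mid","brush_mid"])
E
```

```text
{'clock': 0.0, 'tcp_pos': [0.253, 0.598, 0.217], 'eef_rot': [-0.625, -3.078, 0.004], 'wrist_force': [0.045, -0.594, -0.406], 'gripper_width': 0.997, 'joint_pos': [-1.197, 0.616, -0.013, 1.425, 0.008, 1.103, -0.04]}
[[-0.921, 0.39, -0.001], [0.39, 0.921, -0.002], [-0.0, -0.003, -1.0]]
scene 46.08306483021617 322.13942009219727 195.28056124789663 dict_keys(['fovy', 'cx', 'cy', 'shot']) [[0.561, 0.828, -0.001, -0.292], [-0.573, 0.389, 0.721, 0.161], [0.598, -0.403, 0.693, -1.536], [0.0, 0.0, 0.0, 1.0]]
lathe [([642, -25, 99], 0.86), ([561, -91, 186], 0.59)]
turret_top [([557, -88, 190], 0.93)]
tool_blue [([560, -92, 184], 0.69)]
tool_yellow [([559, -92, 189], 0.7)]
tool_green [([558, -91, 187], 0.95)]
tool_red [([560, -91, 189], 0.71)]
lever_ball [([553, -71, 229], 0.64)]
key_mid [([570, 224, 263], 0.53)]
oil_mid [([375, 282, 59], 0.8)]
caliper_mid [([375, -347, 3], 0.59)]
brush_mid [([557, -89, 188], 0.26)]
top 53.00751008194885 324.11377369032414 191.17427328118202 dict_keys(['fovy', 'cx', 'cy', 'shot']) [[-0.013, -1.0, -0.025, 0.03], [0.99, -0.016, 0.137, -0.51], [-0.138, -0.023, 0.99, -1.18], [0.0, 0.0, 0.0, 1.0]]
lathe [([576, 56, 131], 0.8)]
turret_top [([530, -67, 212], 0.67)]
tool_blue [([523, -65, 214], 0.95)]
tool_yellow [([527, -68, 209], 0.98)]
tool_green [([525, -66, 211], 0.66)]
tool_red [([523, -70, 210], 0.94), ([365, 292, 67], 0.34)]
lever_ball [([552, -69, 231], 0.48)]
key_mid [([567, 221, 269], 0.69)]
oil_mid [([564, 221, 269], 0.42), ([522, -66, 210], 0.34)]
caliper_mid [([366, -338, 6], 0.88)]
brush_mid [([551, -250, 41], 0.95), ([524, -68, 208], 0.73)]
```

```bash
python3 - <<'E'
import cv2,numpy as np
from h import *
im=manip.get_image("top"); np.savez("top.npz",**im)
E=np.array(im["extrinsics"]);f=200/np.tan(np.radians(im["fovy"]/2))
c=(E@np.r_[0.53,-0.07,0.21,1])[:3]; u=im["cx"]+f*c[0]/-c[2]; v=im["cy"]-f*c[1]/-c[2]; print(u,v,f)
u,v=int(u),int(v); p=im["pixels"]
crop=p[v-60:v+60,u-80:u+80]; print("crop origin",u-80,v-60)
cv2.imwrite("pics/c1.png",cv2.resize(crop,None,fx=5,fy=5,interpolation=cv2.INTER_CUBIC))
# world map of pixels
V,U=np.mgrid[0:400,0:640]; z=im["z_map"]
P=np.stack([(U-im["cx"])/f*z,-(V-im["cy"])/f*z,-z,np.ones_like(z)],-1)@np.linalg.inv(E).T
np.save("P.npy",P)
E
```

```text
357.83887660913285 173.85301589763066 401.0721137389144
crop origin 277 113
```

View pics/top0.png

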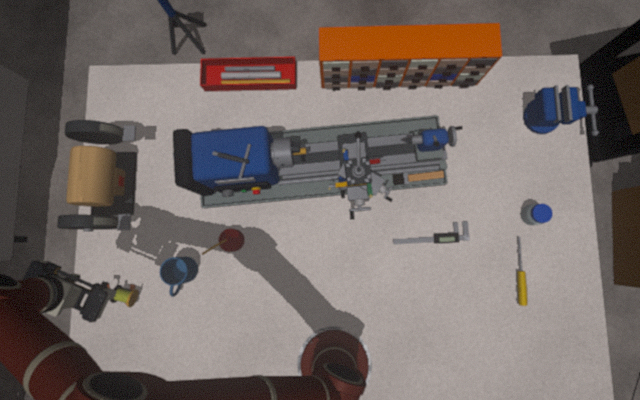

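View pics/c1.png

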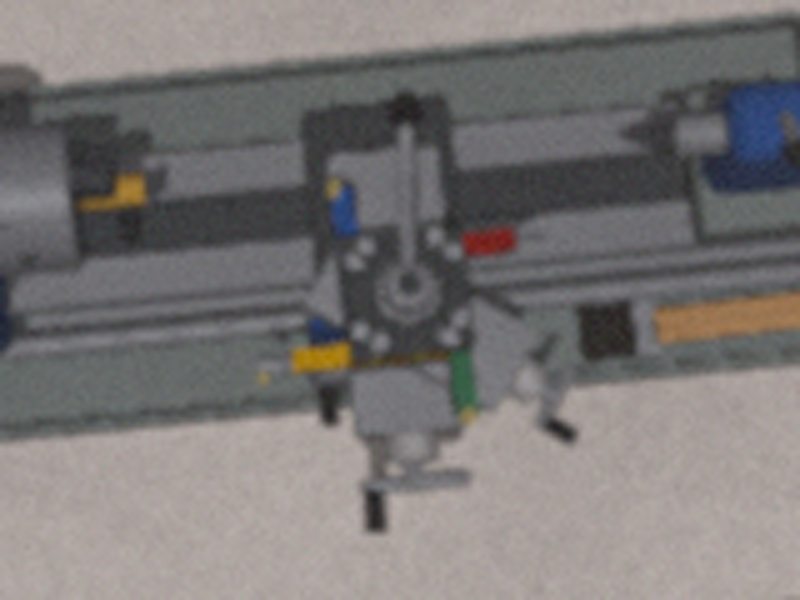

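View pics/scene0.png

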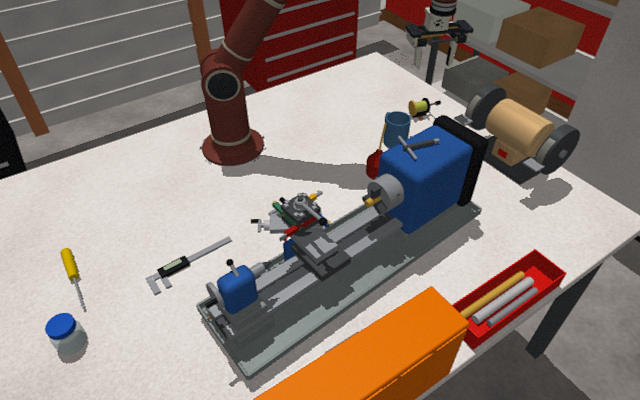

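```bash
cat >> h.py <<'E'
def ray(im,u,v,z):
    E=np.array(im["extrinsics"]);f=200/np.tan(np.radians(im["fovy"]/2)); T=np.linalg.inv(E)
    d=T[:3,:3]@np.array([(u-im["cx"])/f,-(v-im["cy"])/f,-1]); o=T[:3,3]
    return (o+d*(z-o[2])/d[2])
E
python3 - <<'E'
from h import *
im=dict(np.load("top.npz")); P=np.load("P.npy")
def cr(x,y): return 277+(x+.5)/5-.5,113+(y+.5)/5-.5
for n,x,y,z in[("hub",408,285,.224),("ball",405,105,.240),("blue",344,210,.19),("red",489,242,.19),("yel",322,357,.19),("green",463,378,.19),("trayL",0,437,.03),("trayR",400,393,.03)]:
    u,v=cr(x,y); print(n,np.round(1000*ray(im,u,v,z)).astype(int),"depth",np.round(1000*P[int(round(v)),int(round(u)),:3]).astype(int))
# headstock top fit
m=(P[...,2]>.24)&(P[...,2]<.262)&(P[...,1]>.1)&(P[...,1]<.4)&(P[...,0]>.4)&(P[...,0]<.75)
q=P[m][:,:2].astype(np.float32); print(m.sum(),cv2.minAreaRect(q*1000))
hsv=cv2.cvtColor(im["pixels"],cv2.COLOR_BGR2HSV)
roi=np.zeros(m.shape,bool); roi[140:200,325:385]=1
for n,lo,hi in[("blue",105,125),("red",170,180),("red",0,6),("yel",18,32),("green",45,85)]:
    k=roi&(hsv[...,0]>=lo)&(hsv[...,0]<=hi)&(hsv[...,1]>110)&(hsv[...,2]>50)
    v,u=np.nonzero(k)
    if len(u):
        r=np.array([ray(im,a,b,.19) for a,b in zip(u,v)])[:,:2]*1000
        print(n,len(u),np.round(r.mean(0),1),[np.round(x,1) for x in cv2.minAreaRect(r.astype(np.float32))])
E
```

```text
hub [539 -70 224] depth [536 -69 234]
ball [629 -70 240] depth [627 -71 245]
blue [586 -39 190] depth [586 -38 186]
red [ 568 -116  190] depth [ 568 -115  189]
yel [507 -26 190] depth [507 -26 188]
green [ 495 -100  190] depth [ 495 -100  190]
trayL [486 168  30] depth [484 164  48]
trayR [509 -76  30] depth [495 -71 140]
4496 ((579.139404296875, 276.2897033691406), (149.4584503173828, 242.6815643310547), 3.4614083766937256)
blue 42 [567.9 -36. ] [array([557.1, -33.8]), array([12.7, 79.8]), np.float64(79.7)]
red 8 [ 567.9 -116.7] [array([ 566.9, -116.4]), array([ 9.1, 25.2]), np.float64(6.2)]
red 35 [ 567.7 -116.1] [array([ 567.6, -116.3]), array([23.9, 10.9]), np.float64(89.0)]
yel 59 [506.7 -29.7] [array([508.9, -49.7]), array([12.8, 78.8]), np.float64(4.8)]
green 6 [496.6 -99.3] [array([495.2, -99. ]), array([21.7,  3.9]), np.float64(5.4)]
```

```bash
cat >> h.py <<'E'
def plan(goal,yaw,n,start=None,syaw=None):
    """straight path, TCP goal mm, tool-y heading yaw deg, tool down; prints move rows"""
    o=manip.get_obs(); M=R.from_rotvec(o["eef_rot"]).as_matrix()
    p=np.array(o["tcp_pos"])*1000 if start is None else np.array(start,float)
    y0=np.degrees(np.arctan2(M[1,1],M[0,1])) if syaw is None else syaw
    d=(np.array(goal)-p)/n; dy=((yaw-y0+180)%360-180)/n
    out=[]
    for i in range(n):
        a=np.radians(y0+i*dy); ty=np.array([np.cos(a),np.sin(a),0]); tz=np.array([0,0,-1.]); tx=np.cross(ty,tz)
        out.append([round(float(d@t)) for t in(tx,ty,tz)])
    print("from",np.round(p),round(y0,1),"rotz/row",round(-dy,2))
    for i in range(0,n,5): print(out[i:i+5])
E
python3 - <<'E'
from h import *
plan((539,-70,350),-84.5,20,start=(253,598,342))
E
```

```text
from [253. 598. 342.] 67.0 rotz/row 7.58
[[-26, -25, 0], [-29, -22, 0], [-32, -17, 0], [-34, -13, 0], [-35, -9, 0]]
[[-36, -4, 0], [-36, 1, 0], [-36, 6, 0], [-35, 10, 0], [-33, 15, 0]]
[[-31, 19, 0], [-28, 23, 0], [-25, 27, 0], [-21, 30, 0], [-17, 32, 0]]
[[-13, 34, 0], [-8, 35, 0], [-3, 36, 0], [2, 36, 0], [6, 36, 0]]
```

Emit:
move_arm --offset '[[0,0,-42],[0,0,-42],[0,0,-42]]' --rot '[[0,0,0],[0,0,0],[0,0,0]]' --fingers '[0,0,0]'

```text
clock: 1.55
tcp_pos: [0.2522, 0.5949, 0.3399]
eef_rot: [-0.624, -3.075, 0.03]
wrist_force: [-0.2, 0.5, 0.1]
gripper_width: 1.001
```

Emit:
move_arm --offset '[[-26,-25,0],[-29,-22,0],[-32,-17,0],[-34,-13,0],[-35,-9,0]]' --rot '[[0,0,7.6],[0,0,7.6],[0,0,7.6],[0,0,7.6],[0,0,7.6]]' --fingers '[0,0,0,0,0]'

```text
clock: 2.05
tcp_pos: [0.3212, 0.4315, 0.3484]
eef_rot: [-1.61, -2.693, -0.002]
wrist_force: [0.7, 0.4, 0.2]
gripper_width: 0.999
```

Emit:
move_arm --offset '[[-36,-4,0],[-36,1,0],[-36,6,0],[-35,10,0],[-33,15,0]]' --rot '[[0,0,7.6],[0,0,7.6],[0,0,7.6],[0,0,7.6],[0,0,7.6]]' --fingers '[0,0,0,0,0]'

```text
clock: 2.55
tcp_pos: [0.3893, 0.2552, 0.3488]
eef_rot: [-2.425, -1.988, -0.006]
wrist_force: [0.3, 0.8, 0.7]
gripper_width: 1.001
```

```bash
python3 - <<'E'
from h import *
plan((539,-70,340),-84.5,10)
E
```

```text
from [389. 255. 349.] -11.3 rotz/row 7.32
[[-29, 21, 1], [-26, 25, 1], [-23, 28, 1], [-19, 30, 1], [-15, 33, 1]]
[[-11, 34, 1], [-6, 35, 1], [-2, 36, 1], [3, 36, 1], [7, 35, 1]]
```

Emit:
move_arm --offset '[[-29,21,1],[-26,25,1],[-23,28,1],[-19,30,1],[-15,33,1]]' --rot '[[0,0,7.4],[0,0,7.4],[0,0,7.4],[0,0,7.4],[0,0,7.4]]' --fingers '[0,0,0,0,0]'

```text
clock: 3.05
tcp_pos: [0.4641, 0.0841, 0.3442]
eef_rot: [-2.941, -1.076, -0.01]
wrist_force: [0.8, 0.8, -0.1]
gripper_width: 0.999
```

Emit:
move_arm --offset '[[-11,34,1],[-6,35,1],[-2,36,1],[3,36,1],[7,35,1]]' --rot '[[0,0,7.4],[0,0,7.4],[0,0,7.4],[0,0,7.4],[0,0,7.4]]' --fingers '[0,0,0,0,0]'

```text
clock: 3.55
tcp_pos: [0.533, -0.0881, 0.3387]
eef_rot: [-3.128, -0.049, -0.011]
wrist_force: [-0.5, 1.3, 1.0]
gripper_width: 0.999
```

```bash
python3 - <<'E'
from h import *
plan((539,-70,290),-84.5,3); st()
im=manip.get_image("scene"); np.savez("sc1.npz",**im)
E=np.array(im["extrinsics"]);f=200/np.tan(np.radians(im["fovy"]/2))
def pix(w):
    c=E@np.r_[w,1]; return im["cx"]+f*c[0]/-c[2], im["cy"]-f*c[1]/-c[2]
a=np.radians(5.5); 
img=im["pixels"].copy()
def T(x,y,z,a=a): return np.array([.539+np.cos(a)*x-np.sin(a)*y,-.070+np.sin(a)*x+np.cos(a)*y,z])
u0,v0=[int(t) for t in pix(T(0,0,.21))]
s=6; big=cv2.resize(img[v0-50:v0+50,u0-65:u0+65],None,fx=s,fy=s,interpolation=cv2.INTER_CUBIC)
for w in[T(0,0,.224),T(.0325,.0325,.21),T(-.0325,.0325,.21),T(.0325,-.0325,.21),T(-.0325,-.0325,.21),T(.063,.026,.184),T(.026,-.063,.184),T(-.063,-.026,.184),T(-.026,.063,.184),T(.088,0,.238,0)]:
    p=pix(w); cv2.circle(big,(int((p[0]-u0+65+.5)*s),int((p[1]-v0+50+.5)*s)),4,(255,0,255),1)
cv2.imwrite("pics/s1.png",big)
E
```

```text
from [533. -88. 339.] -88.2 rotz/row -1.23
[[2, -6, 16], [2, -6, 16], [2, -6, 16]]
{'clock': 3.55, 'tcp_pos': [0.533, -0.088, 0.339], 'eef_rot': [-3.128, -0.049, -0.011], 'wrist_force': [-0.479, 1.279, 1.032], 'gripper_width': 0.999, 'joint_pos': [-0.38, 0.419, 0.788, 1.562, -0.321, 1.288, -1.085]}
[[0.999, 0.031, 0.007], [0.031, -0.999, 0.014], [0.007, -0.013, -1.0]]
```

View pics/s1.png

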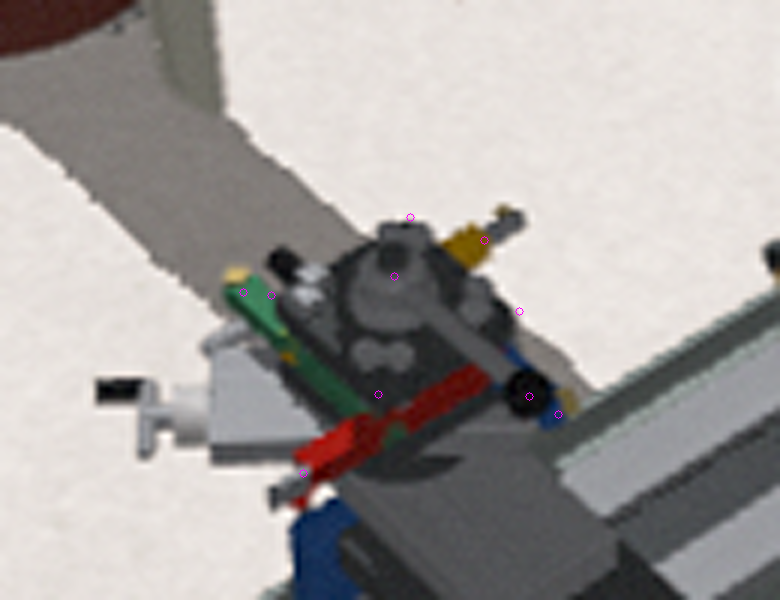

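Emit:
move_arm --offset '[[4,-14,25],[1,-3,25],[1,-1,20]]' --rot '[[0,0,-3.2],[0,0,-0.5],[0,0,0]]' --fingers '[0,0,0]'

```text
clock: 3.9
tcp_pos: [0.542, -0.0822, 0.2699]
eef_rot: [-3.138, -0.122, -0.027]
wrist_force: [-0.7, 1.0, 0.1]
gripper_width: 0.996
```

```bash
python3 - <<'E'
from h import *
plan((539,-70,182),-84.5,3); st()
E
```

```text
from [542. -82. 270.] -85.5 rotz/row -0.34
[[-1, -4, 29], [-1, -4, 29], [-1, -4, 29]]
{'clock': 3.9, 'tcp_pos': [0.542, -0.082, 0.27], 'eef_rot': [-3.138, -0.122, -0.027], 'wrist_force': [-0.65, 0.966, 0.098], 'gripper_width': 0.996, 'joint_pos': [-0.369, 0.477, 0.747, 1.674, -0.362, 1.116, -1.014]}
[[0.997, 0.078, 0.017], [0.078, -0.997, 0.002], [0.017, -0.0, -1.0]]
```

Emit:
move_arm --offset '[[-2,-12,0],[-1,-2,0],[0,0,0]]' --rot '[[0,1,-1],[0,0,0],[0,0,0]]' --fingers '[0,0,0]'

```text
clock: 4.2
tcp_pos: [0.5361, -0.0666, 0.2666]
eef_rot: [-3.135, -0.154, -0.044]
wrist_force: [0.3, -0.5, -0.6]
gripper_width: 1.0
```

```bash
python3 - <<'E'
from h import *
plan((539,-70,182),-84.5,4); st()
E
```

```text
from [536. -67. 267.] -84.4 rotz/row 0.03
[[1, 1, 21], [1, 1, 21], [1, 1, 21], [1, 1, 21]]
{'clock': 4.2, 'tcp_pos': [0.536, -0.067, 0.267], 'eef_rot': [-3.135, -0.154, -0.044], 'wrist_force': [0.268, -0.531, -0.606], 'gripper_width': 1.0, 'joint_pos': [-0.402, 0.459, 0.743, 1.709, -0.36, 1.084, -1.02]}
[[0.995, 0.098, 0.028], [0.098, -0.995, 0.004], [0.028, -0.001, -1.0]]
```

Emit:
move_arm --offset '[[1,2,20],[1,1,22],[0,0,22],[0,0,16],[0,0,2]]' --rot '[[0,-1.6,0],[0,0,0],[0,0,0],[0,0,0],[0,0,0]]' --fingers '[0,0,0,0,0]'

```text
clock: 4.7
tcp_pos: [0.5434, -0.0715, 0.1865]
eef_rot: [3.136, 0.155, 0.015]
wrist_force: [0.1, -0.2, 0.1]
gripper_width: 0.997
```

```bash
python3 - <<'E'
from h import *
plan((539,-70,182),-84.5,1); st()
E
```

```text
from [543. -72. 187.] -84.3 rotz/row 0.16
[[-4, -2, 5]]
{'clock': 4.7, 'tcp_pos': [0.543, -0.072, 0.187], 'eef_rot': [3.136, 0.155, 0.015], 'wrist_force': [0.07, -0.209, 0.085], 'gripper_width': 0.997, 'joint_pos': [-0.345, 0.565, 0.686, 1.787, -0.437, 0.935, -0.946]}
[[0.995, 0.099, 0.01], [0.099, -0.995, -0.001], [0.01, 0.002, -1.0]]
```

Correct, then close gently.

Emit:
move_arm --offset '[[-4,-2,3],[0,0,0]]' --rot '[[0,0,0],[0,0,0]]' --fingers '[0,0]' --squeeze 15

```text
clock: 4.9
tcp_pos: [0.5399, -0.0707, 0.1845]
eef_rot: [3.135, 0.154, 0.018]
wrist_force: [-0.2, 0.5, -0.8]
gripper_width: 0.999
```

Emit:
move_arm --offset '[[0,0,0],[0,0,0],[0,0,0],[0,0,0]]' --rot '[[0,0,0],[0,0,0],[0,0,0],[0,0,0]]' --fingers '[1,1,1,1]' --squeeze 15

```text
clock: 5.3
tcp_pos: [0.5415, -0.0703, 0.1873]
eef_rot: [3.136, 0.155, 0.027]
wrist_force: [-0.4, 5.2, -1.4]
gripper_width: 0.703
```

```bash
python3 - <<'E'
from h import *
st()
E
```

```text
{'clock': 5.3, 'tcp_pos': [0.541, -0.07, 0.187], 'eef_rot': [3.136, 0.155, 0.027], 'wrist_force': [-0.358, 5.212, -1.406], 'gripper_width': 0.703, 'joint_pos': [-0.35, 0.558, 0.687, 1.798, -0.439, 0.925, -0.945]}
[[0.995, 0.098, 0.017], [0.098, -0.995, -0.0], [0.017, 0.002, -1.0]]
```

Emit:
move_arm --offset '[[-1,0,0],[0,0,0],[0,0,0],[0,0,0]]' --rot '[[0,0,0],[0,0,-5],[0,0,-6],[0,0,-6]]' --fingers '[1,1,1,1]' --squeeze 28

```text
clock: 5.7
tcp_pos: [0.5412, -0.0689, 0.1872]
eef_rot: [3.078, 0.624, 0.03]
wrist_force: [1.9, -0.2, -1.3]
gripper_width: 0.694
```

```bash
python3 - <<'E'
from h import *
plan((539,-70,185),-10,10); st()
E
```

```text
from [541. -69. 187.] -67.1 rotz/row -5.71
[[0, 0, 0], [0, 0, 0], [0, 0, 0], [0, 0, 0], [0, 0, 0]]
[[0, 0, 0], [0, 0, 0], [0, 0, 0], [0, 0, 0], [0, 0, 0]]
{'clock': 5.7, 'tcp_pos': [0.541, -0.069, 0.187], 'eef_rot': [3.078, 0.624, 0.03], 'wrist_force': [1.92, -0.24, -1.254], 'gripper_width': 0.694, 'joint_pos': [-0.299, 0.536, 0.598, 1.799, -0.384, 0.905, -0.701]}
[[0.921, 0.389, 0.019], [0.389, -0.921, 0.003], [0.018, 0.004, -1.0]]
```

Emit:
move_arm --offset '[[0,0,0],[0,0,0],[0,0,0],[0,0,0],[0,0,0]]' --rot '[[0,0,-6],[0,0,-6],[0,0,-6],[0,0,-6],[0,0,-6]]' --fingers '[1,1,1,1,1]'

```text
clock: 6.2
tcp_pos: [0.54, -0.0673, 0.1872]
eef_rot: [-2.801, -1.416, -0.028]
wrist_force: [2.3, -0.9, 0.3]
gripper_width: 0.694
```

Emit:
move_arm --offset '[[0,0,0],[0,0,0],[0,0,0]]' --rot '[[0,0,-6],[0,0,-6],[0,0,-6]]' --fingers '[1,1,1]'

```text
clock: 6.5
tcp_pos: [0.539, -0.0668, 0.1872]
eef_rot: [-2.534, -1.848, -0.026]
wrist_force: [2.8, 0.3, 0.8]
gripper_width: 0.697
```

```bash
python3 - <<'E'
from h import *
plan((539,-70,185),-10,2); st()
E
```

```text
from [539. -67. 187.] -17.8 rotz/row -3.9
[[-2, 0, 1], [-2, 0, 1]]
{'clock': 6.5, 'tcp_pos': [0.539, -0.067, 0.187], 'eef_rot': [-2.534, -1.848, -0.026], 'wrist_force': [2.799, 0.288, 0.797], 'gripper_width': 0.697, 'joint_pos': [-0.139, 0.497, 0.347, 1.793, -0.232, 0.882, 0.006]}
[[0.306, 0.952, 0.011], [0.952, -0.306, 0.014], [0.016, 0.006, -1.0]]
```

Emit:
move_arm --offset '[[-1,0,0],[-1,0,0],[0,0,0]]' --rot '[[0,0,-5],[0,0,-5],[0,0,-3]]' --fingers '[1,1,1]'

```text
clock: 6.8
tcp_pos: [0.5381, -0.0683, 0.1873]
eef_rot: [-2.303, -2.126, -0.027]
wrist_force: [0.7, -4.6, -1.2]
gripper_width: 0.701
```

```bash
python3 - <<'E'
from h import *
st(); print(manip.get_obs()["moment"])
im=manip.get_image("scene"); cv2.imwrite("pics/s2.png",cv2.resize(im["pixels"][90:290,200:400],None,fx=3,fy=3,interpolation=cv2.INTER_CUBIC))
E
```

```text
{'clock': 6.8, 'tcp_pos': [0.538, -0.068, 0.187], 'eef_rot': [-2.303, -2.126, -0.027], 'wrist_force': [0.75, -4.576, -1.151], 'gripper_width': 0.701, 'joint_pos': [-0.091, 0.491, 0.281, 1.791, -0.194, 0.88, 0.202]}
[[0.08, 0.997, 0.008], [0.997, -0.08, 0.017], [0.017, 0.007, -1.0]]
[-0.42965915  0.3910893  -0.96451784]
```

View pics/s2.png

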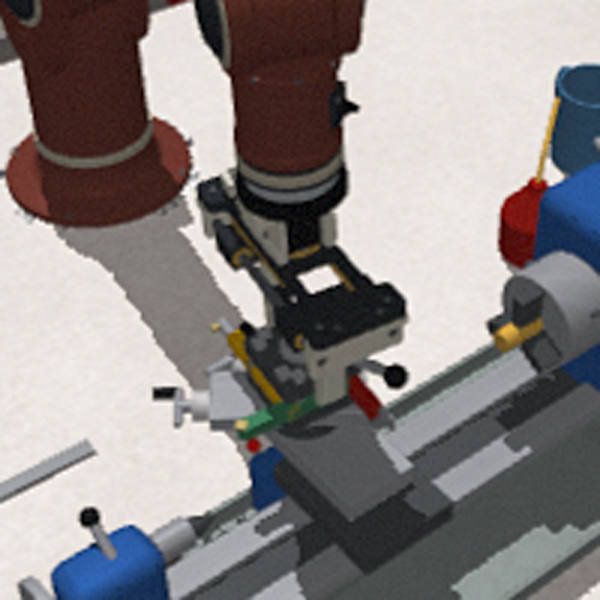

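Emit:
move_arm --offset '[[0,0,0],[0,0,0],[0,0,0],[0,0,0]]' --rot '[[0,0,0],[0,0,0],[0,0,0],[0,0,0]]' --fingers '[0,0,0,0]'

```text
clock: 7.25
tcp_pos: [0.5379, -0.0691, 0.1875]
eef_rot: [-2.304, -2.128, -0.026]
wrist_force: [0.2, -1.3, 0.7]
gripper_width: 0.978
```

Emit:
move_arm --offset '[[0,0,-15],[0,0,-35],[0,0,-40],[0,0,-30]]' --rot '[[0,0,2],[0,0,0],[0,0,0],[0,0,0]]' --fingers '[0,0,0,0]'

```text
clock: 7.65
tcp_pos: [0.534, -0.0685, 0.3061]
eef_rot: [-2.331, -2.082, -0.012]
wrist_force: [1.5, -0.7, 0.1]
gripper_width: 1.0
```

```bash
python3 - <<'E'
from h import *
st()
im=manip.get_image("scene"); np.savez("sc3.npz",**im); cv2.imwrite("pics/s3.png",cv2.resize(im["pixels"][140:270,220:380],None,fx=5,fy=5,interpolation=cv2.INTER_CUBIC))
find(im,["lever_ball","tool_red","tool_blue"])
E
```

```text
{'clock': 7.65, 'tcp_pos': [0.534, -0.068, 0.306], 'eef_rot': [-2.331, -2.082, -0.012], 'wrist_force': [1.463, -0.703, 0.089], 'gripper_width': 1.0, 'joint_pos': [-0.125, 0.377, 0.325, 1.61, -0.144, 1.184, 0.122]}
[[0.112, 0.994, -0.005], [0.994, -0.112, 0.017], [0.016, -0.007, -1.0]]
lever_ball [([556, -62, 229], 0.85)]
tool_red [([564, -91, 187], 0.56)]
tool_blue [([561, -86, 185], 0.75), ([558, -64, 231], 0.64)]
```

View pics/s3.png

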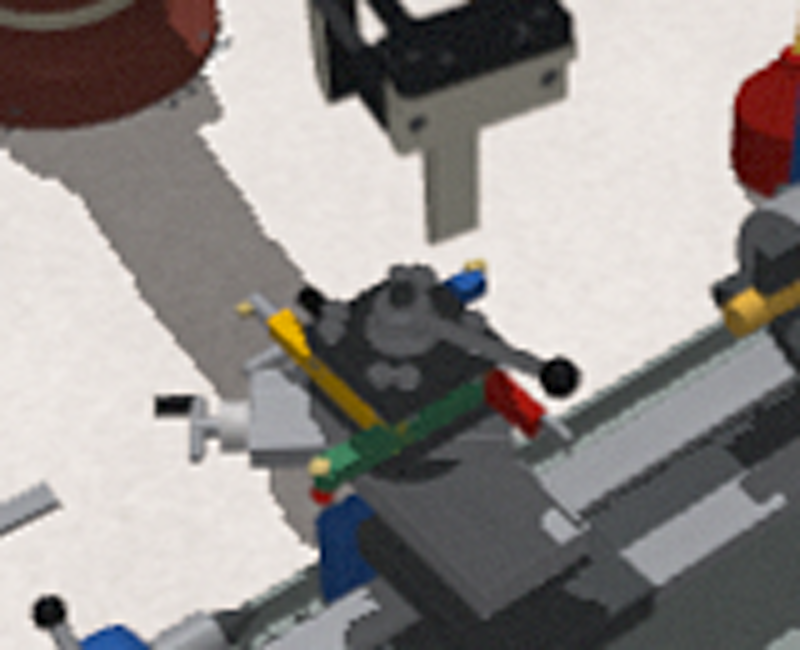

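```bash
python3 - <<'E'
from h import *
im=dict(np.load("sc3.npz"))
c=np.array([539,-70])
for n,x,y,z in[("ball",558,377,.238),("hub",402,310,.224),("yelEnd",280,316,.190),("greenEnd",322,480,.184),("redEndTop",541,414,.190),("blueEnd",478,272,.190)]:
    w=ray(im,220+(x+.5)/5-.5,140+(y+.5)/5-.5,z)*1000; d=w[:2]-c; print(n,np.round(w),np.round(np.hypot(*d)),np.round(np.degrees(np.arctan2(d[1],d[0])),1))
E
```

```text
ball [622. -45. 238.] 86.0 16.9
hub [539. -70. 224.] 0.0 -98.8
yelEnd [ 481. -101.  190.] 66.0 -151.6
greenEnd [ 573. -134.  184.] 72.0 -62.2
redEndTop [598. -37. 190.] 68.0 28.9
blueEnd [508. -10. 190.] 68.0 117.7
```

```bash
python3 - <<'E'
from h import *
plan((623,-45,300),100,13)
E
```

```text
from [534. -68. 304.] -6.4 rotz/row -8.19
[[3, 7, 0], [2, 7, 0], [1, 7, 0], [0, 7, 0], [-1, 7, 0]]
[[-2, 7, 0], [-3, 6, 0], [-4, 6, 0], [-5, 5, 0], [-6, 4, 0]]
[[-6, 3, 0], [-7, 3, 0], [-7, 2, 0]]
```

Emit:
move_arm --offset '[[3,7,0],[2,7,0],[1,7,0],[0,7,0],[-1,7,0]]' --rot '[[0,0,-8.4],[0,0,-8.4],[0,0,-8.4],[0,0,-8.4],[0,0,-8.4]]' --fingers '[0.4,0.4,0.4,0.4,0.4]'

```text
clock: 8.35
tcp_pos: [0.563, -0.0545, 0.2943]
eef_rot: [-1.395, -2.78, -0.009]
wrist_force: [-0.4, 0.6, 0.1]
gripper_width: 0.624
```

Emit:
move_arm --offset '[[-2,7,0],[-3,6,0],[-4,6,0],[-5,5,0],[-6,4,0]]' --rot '[[0,0,-8.4],[0,0,-8.4],[0,0,-8.4],[0,0,-8.4],[0,0,-8.4]]' --fingers '[0.4,0.4,0.4,0.4,0.4]'

```text
clock: 8.85
tcp_pos: [0.5922, -0.0407, 0.2815]
eef_rot: [-0.279, -3.079, -0.027]
wrist_force: [-0.9, -0.7, -0.4]
gripper_width: 0.602
```

```bash
python3 - <<'E'
from h import *
plan((623,-45,290),100,4); st()
E
```

```text
from [592. -41. 281.] 79.6 rotz/row -5.09
[[-8, 0, -2], [-8, 0, -2], [-8, -1, -2], [-8, -2, -2]]
{'clock': 8.85, 'tcp_pos': [0.592, -0.041, 0.281], 'eef_rot': [-0.279, -3.079, -0.027], 'wrist_force': [-0.924, -0.687, -0.388], 'gripper_width': 0.602, 'joint_pos': [0.07, 0.5, -0.046, 1.453, 0.002, 1.238, 1.419]}
[[-0.983, 0.18, -0.048], [0.179, 0.984, 0.022], [0.051, 0.013, -0.999]]
```

Emit:
move_arm --offset '[[-8,0,-2],[-8,0,-2],[-8,-1,0],[-6,-2,0],[0,0,0]]' --rot '[[0.6,-1.4,-6],[0.6,-1.4,-6],[0,0,-6],[0,0,-2],[0,0,0]]' --fingers '[0.4,0.4,0.4,0.4,0.4]'

```text
clock: 9.35
tcp_pos: [0.6184, -0.0424, 0.272]
eef_rot: [0.295, -3.106, -0.004]
wrist_force: [-0.3, -0.4, -0.6]
gripper_width: 0.602
```

```bash
python3 - <<'E'
from h import *
plan((623,-45,227),100,3); st()
E
```

```text
from [618. -42. 272.] 100.9 rotz/row 0.29
[[-1, -1, 15], [-1, -1, 15], [-1, -1, 15]]
{'clock': 9.35, 'tcp_pos': [0.618, -0.042, 0.272], 'eef_rot': [0.295, -3.106, -0.004], 'wrist_force': [-0.323, -0.427, -0.582], 'gripper_width': 0.602, 'joint_pos': [0.109, 0.539, -0.13, 1.413, 0.07, 1.217, 1.732]}
[[-0.982, -0.188, -0.022], [-0.189, 0.982, 0.0], [0.022, 0.005, -1.0]]
```

Fingers straddle the ball position with 28 mm each side; descend and close.

Emit:
move_arm --offset '[[-2,-3,14],[-1,0,15],[-1,0,14],[0,0,2]]' --rot '[[0,-1,0],[0,0,0],[0,0,0],[0,0,0]]' --fingers '[0.4,0.4,0.4,0.4]'

```text
clock: 9.75
tcp_pos: [0.6185, -0.0435, 0.2199]
eef_rot: [0.292, -3.113, -0.01]
wrist_force: [0.2, -0.0, 0.5]
gripper_width: 0.602
```

Emit:
move_arm --offset '[[0,0,0],[0,0,0],[0,0,0],[0,0,0],[0,0,0]]' --rot '[[0,0,0],[0,0,0],[0,0,0],[0,0,0],[0,0,0]]' --fingers '[1,1,1,1,1]' --squeeze 20

```text
clock: 10.25
tcp_pos: [0.6182, -0.0443, 0.2203]
eef_rot: [0.291, -3.113, -0.007]
wrist_force: [1.6, -5.6, -3.8]
gripper_width: 0.221
```

```bash
cat >> h.py <<'E'
def arc(c,r,a0,a1,n,yoff,z):
    """rows along an arc about c (mm); tool yaw = a+yoff"""
    o=manip.get_obs(); M=R.from_rotvec(o["eef_rot"]).as_matrix(); p=np.array(o["tcp_pos"])*1000
    y0=np.degrees(np.arctan2(M[1,1],M[0,1])); d=p[:2]-c
    print("now r",np.hypot(*d),"ang",np.degrees(np.arctan2(d[1],d[0])),"yaw",y0,"z",p[2],"tilt",M[:,2])
    if a0 is None: a0=np.degrees(np.arctan2(d[1],d[0]))
    da=(a1-a0)/n; out=[]; dyaw=(a1+yoff-y0)/n
    for i in range(n):
        t=np.radians(a0+(i+1)*da); q=np.array([c[0]+r*np.cos(t),c[1]+r*np.sin(t),z]); v=q-p; p=q
        a=np.radians(y0+i*dyaw); ty=np.array([np.cos(a),np.sin(a),0]); tz=np.array([0,0,-1.]); tx=np.cross(ty,tz)
        out.append([round(float(v@k)) for k in(tx,ty,tz)])
    print("rotz/row",-dyaw)
    for i in range(0,n,5): print(out[i:i+5])
E
python3 - <<'E'
from h import *
st(); arc((539,-70),88,None,-75,15,88,228)
E
```

```text
{'clock': 10.25, 'tcp_pos': [0.618, -0.044, 0.22], 'eef_rot': [0.291, -3.113, -0.007], 'wrist_force': [1.605, -5.573, -3.839], 'gripper_width': 0.221, 'joint_pos': [0.114, 0.576, -0.128, 1.498, 0.075, 1.089, 1.728]}
[[-0.983, -0.185, -0.015], [-0.185, 0.983, 0.003], [0.014, 0.006, -1.0]]
now r 83.30947354263525 ang 17.974726551591097 yaw 100.68555383195164 z 220.3100555882811 tilt [-0.01534468  0.00319109 -0.99987717]
rotz/row 5.845703588796776
[[-5, -9, -8], [-1, -9, 0], [-1, -9, 0], [-1, -10, 0], [0, -10, 0]]
[[0, -10, 0], [0, -10, 0], [0, -10, 0], [0, -10, 0], [0, -10, 0]]
[[0, -10, 0], [0, -10, 0], [0, -10, 0], [0, -10, 0], [0, -10, 0]]
```

Emit:
move_arm --offset '[[0,-8,-1],[0,-9,-1],[0,-9,0],[0,-9,0],[0,-9,0]]' --rot '[[0,0,5.5],[0,0,6],[0,0,6],[0,0,6],[0,0,6]]' --fingers '[1,1,1,1,1]'

```text
clock: 10.75
tcp_pos: [0.6211, -0.0841, 0.2206]
eef_rot: [-0.528, -3.089, -0.011]
wrist_force: [2.0, -0.6, -2.0]
gripper_width: 0.176
```

```bash
python3 - <<'E'
from h import *
st(); arc((539,-70),83,None,-75,10,88,222)
E
```

```text
{'clock': 10.75, 'tcp_pos': [0.621, -0.084, 0.221], 'eef_rot': [-0.528, -3.089, -0.011], 'wrist_force': [1.969, -0.649, -1.995], 'gripper_width': 0.176, 'joint_pos': [0.097, 0.58, 0.012, 1.486, -0.016, 1.084, 1.346]}
[[-0.943, 0.332, -0.007], [0.332, 0.943, 0.008], [0.009, 0.006, -1.0]]
now r 83.32356092912097 ang -9.73733607711926 yaw 70.60477631929774 z 220.5936486616137 tilt [-0.00696109  0.00833369 -0.99994104]
rotz/row 5.760477631929774
[[-1, -9, -1], [-1, -9, 0], [-1, -9, 0], [-1, -9, 0], [-1, -9, 0]]
[[0, -9, 0], [0, -9, 0], [0, -9, 0], [0, -9, 0], [0, -9, 0]]
```

Emit:
move_arm --offset '[[-1,-9,0],[-1,-9,0],[-1,-9,0],[-1,-9,0],[-1,-9,0]]' --rot '[[0,0,5.8],[0,0,5.8],[0,0,5.8],[0,0,5.8],[0,0,5.8]]' --fingers '[1,1,1,1,1]'

```text
clock: 11.25
tcp_pos: [0.6029, -0.124, 0.2205]
eef_rot: [-1.305, -2.849, -0.011]
wrist_force: [-0.6, 0.7, -1.0]
gripper_width: 0.176
```

```bash
python3 - <<'E'
from h import *
st(); arc((539,-70),83,None,-75,6,88,222)
E
```

```text
{'clock': 11.25, 'tcp_pos': [0.603, -0.124, 0.221], 'eef_rot': [-1.305, -2.849, -0.011], 'wrist_force': [-0.617, 0.722, -1.042], 'gripper_width': 0.176, 'joint_pos': [0.081, 0.564, 0.152, 1.525, -0.103, 1.066, 0.972]}
[[-0.653, 0.757, -0.004], [0.757, 0.653, 0.01], [0.011, 0.003, -1.0]]
now r 83.70541762055747 ang -40.188349712659246 yaw 40.779492107283076 z 220.53343922871866 tilt [-0.00449944  0.01010307 -0.99993884]
rotz/row 4.629915351213846
[[0, -8, -1], [-1, -8, 0], [-1, -8, 0], [0, -8, 0], [0, -8, 0]]
[[0, -8, 0]]
```

Emit:
move_arm --offset '[[-1,-8,0],[-1,-8,0],[0,-8,0],[0,-8,0],[0,-7,0]]' --rot '[[0,0,4.6],[0,0,4.6],[0,0,4.6],[0,0,4.6],[0,0,4.6]]' --fingers '[1,1,1,1,1]'

```text
clock: 11.75
tcp_pos: [0.5744, -0.1465, 0.2205]
eef_rot: [-1.868, -2.525, -0.016]
wrist_force: [1.7, -0.9, -2.5]
gripper_width: 0.179
```

```bash
python3 - <<'E'
from h import *
st(); arc((539,-70),83,None,-75,2,88,222)
E
```

```text
{'clock': 11.75, 'tcp_pos': [0.574, -0.146, 0.221], 'eef_rot': [-1.868, -2.525, -0.016], 'wrist_force': [1.712, -0.866, -2.519], 'gripper_width': 0.179, 'joint_pos': [0.052, 0.53, 0.265, 1.604, -0.167, 1.026, 0.666]}
[[-0.293, 0.956, 0.006], [0.956, 0.293, 0.009], [0.007, 0.008, -1.0]]
now r 84.22799093866752 ang -65.1845844736973 yaw 17.01038318427099 z 220.53903639218524 tilt [ 0.00577833  0.00859308 -0.99994638]
rotz/row 2.0051915921354944
[[1, -7, -1], [0, -7, 0]]
```

Emit:
move_arm --offset '[[0,-5,0],[0,-5,0],[0,-4,0]]' --rot '[[0,0,2],[0,0,1],[0,0,1]]' --fingers '[1,1,1]'

```text
clock: 12.05
tcp_pos: [0.564, -0.1506, 0.2206]
eef_rot: [1.955, 2.449, 0.023]
wrist_force: [5.6, -0.3, -5.2]
gripper_width: 0.176
```

```bash
python3 - <<'E'
from h import *
st(); arc((539,-70),83,None,-75,2,88,222)
E
```

```text
{'clock': 12.05, 'tcp_pos': [0.564, -0.151, 0.221], 'eef_rot': [1.955, 2.449, 0.023], 'wrist_force': [5.573, -0.283, -5.157], 'gripper_width': 0.176, 'joint_pos': [0.047, 0.513, 0.286, 1.639, -0.178, 1.002, 0.617]}
[[-0.222, 0.975, 0.015], [0.975, 0.222, 0.007], [0.003, 0.016, -1.0]]
now r 84.41018008280203 ang -72.77381546476414 yaw 12.805682040247644 z 220.61693032454414 tilt [ 0.01497841  0.00679102 -0.99986476]
rotz/row -0.09715897987617783
[[1, -2, -1], [0, -2, 0]]
```

Emit:
move_arm --offset '[[0,-5,0],[0,-5,0]]' --rot '[[0,0,0],[0,0,0]]' --fingers '[1,1]'

```text
clock: 12.25
tcp_pos: [0.5597, -0.1526, 0.2207]
eef_rot: [1.948, 2.441, 0.034]
wrist_force: [14.2, 0.2, -11.2]
gripper_width: 0.175
```

Emit:
move_arm --offset '[[0,-7,0],[0,-7,0]]' --rot '[[0,0,0],[0,0,0]]' --fingers '[1,1]'

```text
clock: 12.45
tcp_pos: [0.56, -0.1526, 0.2209]
eef_rot: [1.925, 2.427, 0.062]
wrist_force: [16.0, 0.0, -12.0]
gripper_width: 0.183
```

Emit:
move_arm --offset '[[0,0,0],[0,0,0],[0,0,0],[0,0,0]]' --rot '[[0,0,0],[0,0,0],[0,0,0],[0,0,0]]' --fingers '[0.5,0.5,0.5,0.5]'

```text
clock: 12.85
tcp_pos: [0.5586, -0.1509, 0.2217]
eef_rot: [1.924, 2.433, 0.062]
wrist_force: [0.3, -0.5, -0.7]
gripper_width: 0.467
```

Emit:
move_arm --offset '[[0,0,-20],[0,0,-40],[0,0,-45],[0,0,-45],[0,0,-10]]' --rot '[[0,0,0],[0,0,0],[0,0,0],[0,0,0],[0,0,0]]' --fingers '[0.5,0.5,0.5,0.5,0.5]'

```text
clock: 13.35
tcp_pos: [0.5448, -0.1525, 0.3846]
eef_rot: [1.935, 2.44, 0.052]
wrist_force: [0.8, -0.7, 0.3]
gripper_width: 0.498
```

```bash
python3 - <<'E'
from h import *
st()
im=manip.get_image("scene"); np.savez("sc4.npz",**im); cv2.imwrite("pics/s4.png",cv2.resize(im["pixels"][140:270,220:380],None,fx=5,fy=5,interpolation=cv2.INTER_CUBIC))
cv2.imwrite("pics/s4full.png",im["pixels"])
E
```

```text
{'clock': 13.35, 'tcp_pos': [0.545, -0.152, 0.385], 'eef_rot': [1.935, 2.44, 0.052], 'wrist_force': [0.836, -0.746, 0.313], 'gripper_width': 0.498, 'joint_pos': [0.038, 0.357, 0.315, 1.419, -0.134, 1.347, 0.589]}
[[-0.228, 0.973, 0.042], [0.974, 0.228, 0.009], [-0.001, 0.043, -0.999]]
```

View pics/s4.png

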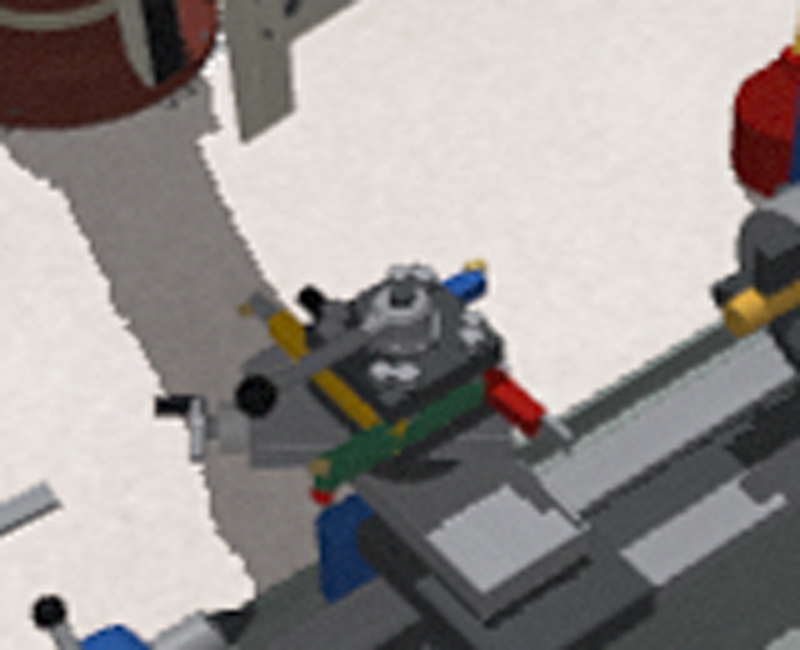

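```bash
python3 - <<'E'
from h import *
im=dict(np.load("sc4.npz")); b=dict(np.load("sc3.npz"))
c=np.array([539,-70])
for n,x,y,z in[("ball",257,396,.238),("yelEnd",280,316,.190),("redEndTop",541,414,.190),("blueEnd",478,272,.190)]:
    w=ray(im,220+(x+.5)/5-.5,140+(y+.5)/5-.5,z)*1000; d=w[:2]-c; print(n,np.round(w),np.round(np.hypot(*d)),np.round(np.degrees(np.arctan2(d[1],d[0])),1))
# colour-mask shift before/after for tools
for n,lo,hi in[("blue",105,125),("red",0,6),("green",45,85),("yel",18,32)]:
    for i in(b,im):
        h=cv2.cvtColor(i["pixels"],cv2.COLOR_BGR2HSV)[190:245,260:340]; k=(h[...,0]>=lo)&(h[...,0]<=hi)&(h[...,1]>120)&(h[...,2]>50)
        v,u=np.nonzero(k); print(n,len(u),u.mean().round(1),v.mean().round(1))
E
```

```text
ball [ 560. -154.  238.] 87.0 -75.7
yelEnd [ 481. -101.  190.] 66.0 -151.6
redEndTop [598. -37. 190.] 68.0 28.9
blueEnd [508. -10. 190.] 68.0 117.7
blue 78 39.6 31.8
blue 76 39.3 32.4
red 92 57.9 31.9
red 89 58.1 31.5
green 119 38.2 36.7
green 117 37.7 37.0
yel 138 23.8 23.2
yel 126 24.7 23.9
```

```bash
python3 - <<'E'
from h import *
print(manip.close_job())
E
```

```text
the job is handed in; nothing more can be done
None
```

The tool post is turned one station counter-clockwise with the red tool at work, and the clamp lever is tight. I handed the job in at about 13.4 s with the gripper clear of everything.

- **Post:** I gripped the block from above on two opposite faces and turned it about 80°. When I let go, the detent drew it the rest of the way. The tool ends then measured 28–29° around the axis, against 28° expected for an exact 90° turn.
- **Lever:** While I turned the post, a finger pushed the slack lever about 17° further counter-clockwise, to about 1.6 rad, its slack limit. I then gripped the ball and swung it clockwise until it stopped dead at about 16 N. The ball measured -75.7° in world axes, against about -74.5° expected when tight.
- **Last checks:** In the final picture the tools had moved less than 1 pixel from before the lever was tightened. The slides showed no shift by eye and the wrist force was near zero. I did not measure the chuck key, brush, caliper or oil can again at the end. The arm stayed well clear of all four and I felt no unexpected contact.

No check failed or disagreed.

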